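# Kit the battery-change trays

### The arm

A 7-joint arm with a two-finger parallel gripper is mounted at the origin on the work surface. World frame = base frame: x ahead of the robot, y to its left, z up, the work surface at z = 0. Lengths are in m, angles in degrees, forces in N, time in s.
With the tool pointing down it reaches from about 0.425 to 0.875 m from the base axis. Payload 4.7 kg.
Tool frame: the origin (TCP) lies between the finger pads, 19 mm behind the fingertips; this is the grasp point; z points along the fingers, y is the line along which they close (so a half turn about z gives the same grasp; the last joint's range is limited). The gripper opens to 87 mm and grips with 3 to 60 N. Pads are 19 mm wide; open, the fingers measure 117 mm over their backs; the gripper's body (75 mm by 190 mm) begins 51 mm behind the grasp point.
Start: joints at [-62.733, 18.392, -4.016, 83.108, 1.295, 78.541, -3.26], TCP at [0.29, 0.582, 0.241] pointing down, gripper open.
Joint ranges: [-163.93, 163.93], [-17.29, 119.83], [-79.2, 71.16], [3.27, 140.29], [-89.18, 269.18], [5.43, 117.66], [-154.24, 154.24]. Speed limits (degrees/s): [147.25, 147.25, 180, 180, 180, 180, 180].

### API

Orientations are given as [roll, pitch, yaw] about the fixed x, y, z axes, in that order (R = Rz(yaw) Ry(pitch) Rx(roll)).
In Python, from cell import get_obs, cams, ticket, finder gives the robot as it stands.
- The arm moves only by the shell command python3 -m creep 'ROWS' [FORCE]. ROWS is text: rows parted by semicolons, each of 5 numbers parted by spaces: the shift along the world's x, y, z in m, then the turn about the world's z in degrees, then the finger opening in m, from 0 to 0.087. A call has 1 to 8 rows; each row shifts and turns the commanded pose from where the row before left it; what a row does not reach is not made up. A row lasts 1/8 s, in which the tool goes at most 62.5 mm and 10.7 degrees, less where a joint would pass 70% of its speed; a pose out of reach is approached as far as the arm can. A call with a gripper value outside its range is refused whole. The fingers move at their own pace and stop on an object; FORCE is the grip in N (left out, the last holds). Time passes only in rows, so rows that do not move let the fingers close. It gives the time, the measured TCP pose, the force, the opening and the grip force at its end, in the units of the state.
- get_obs(): the state, without advancing time (a new reading comes with each control period).
- cams.read_camera(name): name is "side" or "top"; returns the picture (400x640x3 uint8, red, green, blue); there is no depth.
- cams.calibration(name): a dict with "fx", "fy", "cx", "cy" (pixels), "extrinsics" (4x4, takes a point from world to camera coordinates). Camera axes: x right, y down, z forward; pixel columns grow to the right and rows downward; lengths in m; the calibration is good to about 2 mm. A picture is of the moment at which its call begins. calibration takes no time and is no camera call.
- ticket.sign_off(): hands the job in; it is judged then, once.
Trained networks look in the newest picture that a camera, given by its name, has taken for a name from the list of things; names that differ only in an ending like _2 or _b are one class to them, and where a whole thing is asked for, a point or a joint stands for the part that bears it (a point fixed in the world has none). Each returns a list of dicts, best first, with "p" (0 to 1); they miss things now and then, are a little off and sometimes report something else, mostly with a low value. They report only what shows in the picture. A call takes as long as a camera call.
- finder.masks_of(name, camera): "mask" (400x640 bool, what is visible of it) and "xy" ([column, row] in pixels, amid what is visible of it).
- finder.tip_of(name, camera): "xy" ([column, row] in pixels: a listed point, or the origin of a listed thing).
The state is a dict: "time_s": time; "qpos": joint angles; "joint_velocities": joint speeds; "effort": joint torques, N m; "tool_pos": TCP position; "tool_rot": TCP orientation; "force": force on the tool from outside, world axes, zero at the start; "wrist_torque": the same for the moment, N m; "grip_width": finger opening in m; "grasp_force": force on a finger pad.
Only numpy, scipy, OpenCV 4.12 (cv2) and the standard library are available. Lean on these libraries where they do the work, as an engineer would, in place of code of your own. Each camera call takes 0.05 s, during which the arm holds its last target. There are 200 camera calls.

### The job

Make up every job tray on the counter for its battery change: press the tray's cover fully home, flush with its walls, lift one boxed cell out of the wooden box and stand it upright in the tray's open parts bay, and take a green tag clip off the rail by squeezing it and let it spring shut upright on the tray's white ticket lip, well down over the edge. Keep the trays flat on the counter, leave spare cells in their box, and do not disturb the watch on its pad, the loupe, the case holder, the blower or the screwdriver.

Things in the scene. Friction and masses are not known exactly. Their poses are not given: they have to be found in the camera images.
- tray1: grey job tray (steel watch, black strap), loose, about 0.45 kg, 144 mm (x) x 80 mm (y); may be absent (None). Origin: centre of underside, z up. At -x the white ticket lip, then the covered watch well (walls 26 mm high), a 7 mm cross wall centred at x=21.5 mm, 26 mm high, and at +x the open parts bay: inside 44 (x) x 74 mm (y), centre x=47 mm, floor 4 mm above the underside, walls 18 mm high.
- tray1_lip (a point): middle of the top edge of tray1's white ticket lip, 66 mm above the tray's underside, at x = -70 mm in the tray. Axes as the tray: the lip is 4 mm thick along x, 72 mm long along y, and stands free 32 mm above the proud cover, 40 mm above the seated one.
- tray1_cover (a joint): m that tray1's push-fit cover is pressed down: 0 stands 8 mm proud, 0.008 is fully home. Clear plate 83 (x) x 72 mm (y) with blue rim, centred at x = -25 mm in the tray; its upper face is 34 mm above the tray's underside at 0, 26 mm (flush with the walls) when home. A friction fit: needs about 5 N, pressed near its middle; stays where left.
- tray2: grey job tray (gold watch, brown strap), loose, about 0.45 kg, 144 mm (x) x 80 mm (y); may be absent (None). Origin: centre of underside, z up. At -x the white ticket lip, then the covered watch well (walls 26 mm high), a 7 mm cross wall centred at x=21.5 mm, 26 mm high, and at +x the open parts bay: inside 44 (x) x 74 mm (y), centre x=47 mm, floor 4 mm above the underside, walls 18 mm high.
- tray2_lip (a point): middle of the top edge of tray2's white ticket lip, 66 mm above the tray's underside, at x = -70 mm in the tray. Axes as the tray: the lip is 4 mm thick along x, 72 mm long along y, and stands free 32 mm above the proud cover, 40 mm above the seated one.
- tray2_cover (a joint): m that tray2's push-fit cover is pressed down: 0 stands 8 mm proud, 0.008 is fully home. Clear plate 83 (x) x 72 mm (y) with blue rim, centred at x = -25 mm in the tray; its upper face is 34 mm above the tray's underside at 0, 26 mm (flush with the walls) when home. A friction fit: needs about 5 N, pressed near its middle; stays where left.
- tray3: grey job tray (steel watch, blue dial), loose, about 0.45 kg, 144 mm (x) x 80 mm (y); may be absent (None). Origin: centre of underside, z up. At -x the white ticket lip, then the covered watch well (walls 26 mm high), a 7 mm cross wall centred at x=21.5 mm, 26 mm high, and at +x the open parts bay: inside 44 (x) x 74 mm (y), centre x=47 mm, floor 4 mm above the underside, walls 18 mm high.
- tray3_lip (a point): middle of the top edge of tray3's white ticket lip, 66 mm above the tray's underside, at x = -70 mm in the tray. Axes as the tray: the lip is 4 mm thick along x, 72 mm long along y, and stands free 32 mm above the proud cover, 40 mm above the seated one.
- tray3_cover (a joint): m that tray3's push-fit cover is pressed down: 0 stands 8 mm proud, 0.008 is fully home. Clear plate 83 (x) x 72 mm (y) with blue rim, centred at x = -25 mm in the tray; its upper face is 34 mm above the tray's underside at 0, 26 mm (flush with the walls) when home. A friction fit: needs about 5 N, pressed near its middle; stays where left.
- clip1: green sprung tag clip like a big clothes peg, 55 g, at first jaws down on the rail. Origin: between the jaw tips; z up to the levers; opens along x; 22 mm wide along y. Pivot at z=36 mm (coil of 5 mm radius), lever tops at z=79 mm. At rest the levers are 44 mm over their tops, splayed 0.26 rad each; fully squeezed their faces are parallel, 24 mm apart.
- clip2: green sprung tag clip like a big clothes peg, 55 g, at first jaws down on the rail. Origin: between the jaw tips; z up to the levers; opens along x; 22 mm wide along y. Same as clip1. Squeeze the levers along x with the TCP at about z=55 mm: 8 to 12 N opens it fully, 25 N holds it firmly. The jaws then part from 4 mm to 22 mm at their tips.
- clip3: green sprung tag clip like a big clothes peg, 55 g, at first jaws down on the rail. Origin: between the jaw tips; z up to the levers; opens along x; 22 mm wide along y. Same as clip1 and clip2. Let go, it shuts on an edge with about 5 N; its jaw faces are parallel on a 4 mm edge.
- clip4: green sprung tag clip like a big clothes peg, 55 g, at first jaws down on the rail. Origin: between the jaw tips; z up to the levers; opens along x; 22 mm wide along y. Same as clip1 and clip2. This frame belongs to the half on the -x side: it tilts 0.26 rad when squeezed, and stands square on a 4 mm edge.
- rail: clip rail, fixed: dark steel foot 240 mm (x) x 75 mm (y) x 12 mm with an upright aluminium strip 4 mm thick along y, 230 mm long along x, its top edge at z = 75 mm. Origin: centre of the underside. The clips stand on the strip, coils resting on its top edge, jaw tips 31 mm below it, about 50 mm apart along x, opening along the rail's y.
- cellbox: wooden box with brass corners, fixed, 262 mm (x) x 84 mm (y) x 40 mm, lid standing open, leaning back on its +y side (top about 116 mm up and 80 mm to +y of the centre). Origin: centre of the underside. Walls and floor 6 mm thick; four compartments along x, pitch 62.5 mm, parted by 4 mm dividers 30 mm high.
- cell1: yellow boxed replacement cell with a blue band, loose, about 60 g, 24 mm (x) x 60 mm (y) x 52 mm (z), at first standing in a compartment of the cell box, 18 mm proud of the rim; may be absent (None). Origin: centre of its underside, z up.
- cell2: yellow boxed replacement cell with a blue band, loose, about 60 g, 24 mm (x) x 60 mm (y) x 52 mm (z), at first standing in a compartment of the cell box, 18 mm proud of the rim; may be absent (None). Origin: centre of its underside, z up.
- cell3: yellow boxed replacement cell with a blue band, loose, about 60 g, 24 mm (x) x 60 mm (y) x 52 mm (z), at first standing in a compartment of the cell box, 18 mm proud of the rim; may be absent (None). Origin: centre of its underside, z up.
- cell4: yellow boxed replacement cell with a blue band, loose, about 60 g, 24 mm (x) x 60 mm (y) x 52 mm (z), at first standing in a compartment of the cell box, 18 mm proud of the rim; may be absent (None). Origin: centre of its underside, z up.
- gold_watch: gold dress watch on a low wooden pad, 68 mm across, 29 mm high; a bystander, not to be disturbed. Origin: centre of its underside.
- loupe: blue loupe, 41 mm across, 35 mm high; a bystander, not to be disturbed. Origin: centre of its underside.
- case_holder: chrome case holder, 34 mm x 70 mm plus its screw at +y, 30 mm high; a bystander, not to be disturbed. Origin: centre of its underside.
- blower: black rubber dust blower, 52 mm across, 72 mm high; a bystander, not to be disturbed. Origin: centre of its underside.
- screwdriver: small screwdriver, 120 mm long along x; a bystander, not to be disturbed. Origin: centre of its underside.

How it is judged:
By the outcome, as a careful person would: the job done as asked, in the order asked, and still so for the second after the job is handed in, with the robot touching nothing.
Of tray1, tray2, tray3 only 2 to 3 are there at a start; the rules pass over those that are not, and their reading is None.
Of cell1, cell2, cell3, cell4 only 3 to 4 are there at a start; the rules pass over those that are not, and their reading is None.
At some moment in a run one of tray1, tray2, tray3 may be knocked a few centimetres aside while the robot is not near it.
It also fails if it takes over 210 s, if anything falls off the work surface, if the arm or the gripper's body presses on something with over 40 N, if the wrist force passes 120 N, or if a joint passes its speed limit or range.

## Working session

There is one attempt and no reset: what is moved stays moved. The work goes in short steps, Python scripts to look and compute and a shell command to move; the robot and the scene stay as the last step left them, time stands still between calls to the robot, and variables do not carry over. Pictures are saved under pics/ and viewed, at most 14 in all, crops included, and the job is handed in when it is done.

```bash
ls; mkdir -p pics
python3 - <<'E'
from cell import get_obs,cams
import cv2
o=get_obs();print({k:o[k] for k in('time_s','tool_pos','tool_rot','force','grip_width')})
for n in('top','side'):
    cv2.imwrite(f'pics/{n}0.png',cams.read_camera(n)[:,:,::-1]);c=cams.calibration(n);print(c['fx'],c['cx'],c['cy'],c['extrinsics'])
E
```

```text
pics
{'time_s': 0.0, 'tool_pos': array([0.28943703, 0.58141407, 0.24014855]), 'tool_rot': array([-1.79891705e+02,  7.65208307e-03,  1.53542852e+02]), 'force': array([-1.35255017,  0.02527269,  0.62403843]), 'grip_width': 0.08722847721136022}
419.5610240179737 313.49840113584224 202.87592099590069 [[ 0.02655952 -0.99929213  0.02664274 -0.0366665 ]
 [-0.99232412 -0.02957573 -0.12007545  0.55710868]
 [ 0.12077843 -0.02324909 -0.9924072   1.11831294]
 [ 0.          0.          0.          1.        ]]
467.0751368844047 321.4509781937434 192.35170036220578 [[ 0.76054123 -0.64916588  0.01267668 -0.428702  ]
 [-0.32623798 -0.39894437 -0.85697851  0.24540608]
 [ 0.5613785   0.64763188 -0.51519621  0.80101832]
 [ 0.          0.          0.          1.        ]]
```

View pics/top0.png

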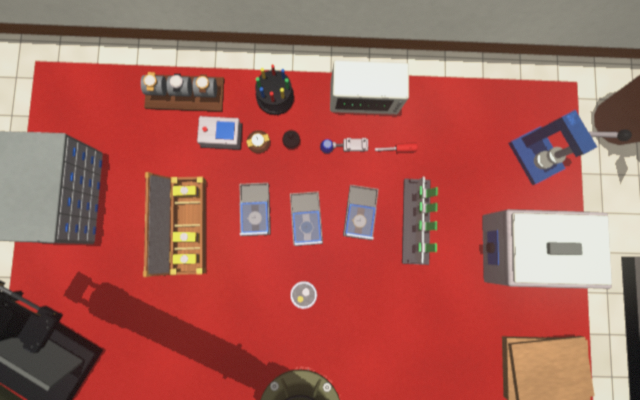

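View pics/side0.png

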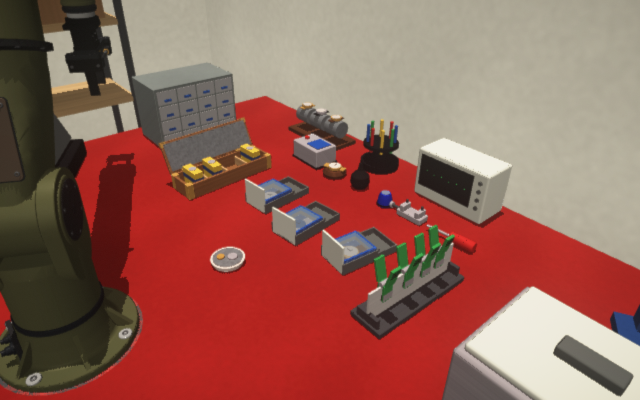

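The top view shows three trays at (255,210), (306,218) and (361,212), with lips towards the robot. The box at (175,225) holds three cells at about (185,190), (185,238) and (185,259). The rail at (420,222) carries four clips at rows 190, 208, 227 and 247. The side view agrees, and everything is upright.

```bash
cat > h.py <<'E'
import numpy as np, cv2
from scipy.optimize import least_squares
from cell import get_obs,cams,finder
C={n:cams.calibration(n) for n in('top','side')}
def proj(n,P):
    c=C[n];E=np.array(c['extrinsics']);q=np.atleast_2d(P)@E[:3,:3].T+E[:3,3]
    return np.c_[c['fx']*q[:,0]/q[:,2]+c['cx'],c['fy']*q[:,1]/q[:,2]+c['cy']]
def onplane(n,uv,z):
    c=C[n];E=np.array(c['extrinsics']);d=E[:3,:3].T@[(uv[0]-c['cx'])/c['fx'],(uv[1]-c['cy'])/c['fy'],1]
    o=-E[:3,:3].T@E[:3,3];return o+d*(z-o[2])/d[2]
def snap():
    for n in C: cams.read_camera(n)
def tips(name,n,z,pmin=.3): return [(round(r['p'],2),np.round(onplane(n,r['xy'],z)[:2],4)) for r in finder.tip_of(name,n) if r['p']>pmin]
E
python3 - <<'E'
from h import *
snap()
for t in('tray1','tray2','tray3'):
    for n in C: print(t,n,tips(t,n,0),tips(t+'_lip',n,.066))
    for r in finder.masks_of(t,'top')[:2]:
        pts=np.argwhere(r['mask'])[:,::-1].astype(np.float32);print('  mask',round(r['p'],2),r['xy'],cv2.minAreaRect(pts))
for n in C:
    print(n,'rail',tips('rail',n,0),'box',tips('cellbox',n,0))
    print('cells',tips('cell1',n,.006)); print('clips',tips('clip1',n,.044))
E
```

```text
tray1 top [(0.75, array([ 0.5424, -0.1483])), (0.75, array([ 0.5169, -0.0013])), (0.63, array([0.5445, 0.1459]))] [(0.58, array([0.4617, 0.1455]))]
tray1 side [(0.9, array([0.517 , 0.0074])), (0.76, array([ 0.5371, -0.1524])), (0.56, array([0.5378, 0.1487]))] [(0.79, array([0.4644, 0.1532]))]
  mask 0.87 [362.8, 214.2] ((360.55999755859375, 211.57998657226562), (29.839906692504883, 51.335960388183594), 8.130102157592773)
  mask 0.72 [254.4, 207.2] ((254.26199340820312, 207.8135986328125), (52.00950622558594, 29.589048385620117), 88.78113555908203)
tray2 top [(0.75, array([ 0.5424, -0.1483])), (0.75, array([ 0.5169, -0.0013])), (0.63, array([0.5445, 0.1459]))] [(0.69, array([ 0.4716, -0.1531]))]
tray2 side [(0.9, array([0.517 , 0.0074])), (0.76, array([ 0.5371, -0.1524])), (0.56, array([0.5378, 0.1487]))] [(0.74, array([ 0.6448, -0.118 ])), (0.64, array([ 0.4674, -0.1519]))]
  mask 0.87 [362.8, 214.2] ((360.55999755859375, 211.57998657226562), (29.839906692504883, 51.335960388183594), 8.130102157592773)
  mask 0.72 [254.4, 207.2] ((254.26199340820312, 207.8135986328125), (52.009506225
[... 639 characters left out ...]
0.3129]))] box [(0.59, array([0.4922, 0.3297]))]
cells [(0.69, array([0.3974, 0.3213])), (0.56, array([0.4531, 0.3097]))]
clips [(0.77, array([ 0.59  , -0.3205])), (0.7, array([ 0.5504, -0.3187])), (0.55, array([ 0.4449, -0.3054])), (0.49, array([ 0.4961, -0.3168]))]
side rail [(0.73, array([ 0.5153, -0.3083])), (0.48, array([0.4623, 0.3413]))] box [(0.94, array([0.48  , 0.3175])), (0.7, array([0.5246, 0.234 ])), (0.32, array([0.452 , 0.3317]))]
cells [(0.8, array([0.577 , 0.3372])), (0.61, array([0.3907, 0.3119])), (0.58, array([0.4554, 0.3316]))]
clips [(0.96, array([ 0.4374, -0.3096])), (0.94, array([ 0.498 , -0.3121])), (0.91, array([ 0.5819, -0.3086])), (0.8, array([ 0.5488, -0.3152]))]
```

```bash
cat >> h.py <<'E'
from scipy.optimize import minimize
def bx(x0,x1,y0,y1,z0,z1): return np.array([[x,y,z] for x in(x0,x1) for y in(y0,y1) for z in(z0,z1)])/1000
TRAY=[bx(-72,25,-40,40,0,26),bx(-72,72,-40,40,0,18),bx(-72,-68,-36,36,0,66),bx(-66,16,-36,36,0,34)]
RAIL=[bx(-120,120,-37.5,37.5,0,12),bx(-115,115,-2,2,12,75)]
CELL=[bx(-12,12,-30,30,34,52)]
def render(n,parts,p,S=4):
    m=np.zeros((400*S,640*S),np.uint8);c,s=np.cos(p[2]),np.sin(p[2]);R=np.array([[c,-s,0],[s,c,0],[0,0,1]])
    for B in parts:
        uv=proj(n,B@R.T+[p[0],p[1],p[3] if len(p)>3 else 0])
        cv2.fillConvexPoly(m,cv2.convexHull(np.round((uv+.5)*S*16).astype(np.int32)),1,shift=4)
    return cv2.resize(m.astype(np.float32),(640,400),interpolation=cv2.INTER_AREA)
def fit(parts,masks,x0,y0,yaw0,z=0):
    def cost(q):
        L=0
        for n,m in masks.items():
            a=render(n,parts,[q[0]/100,q[1]/100,q[2]/10,z]);L+=1-np.minimum(a,m).sum()/np.maximum(a,m).sum()
        return L
    s=np.array([x0*100,y0*100,yaw0*10]);r=minimize(cost,s,method='Nelder-Mead',options=dict(initial_simplex=[s,s+[1,0,0],s+[0,1,0],s+[0,0,1]],xatol=.005,fatol=1e-5))
    return np.round([r.x[0]/100,r.x[1]/100,np.degrees(r.x[2]/10)],4),round(r.fun,3)
def near(name,P,cams_=('top','side'),tol=15):
    out={}
    for n in cams_:
        u=proj(n,P)[0];L=[r for r in finder.masks_of(name,n) if np.linalg.norm(np.array(r['xy'])-u)<tol and r['p']>.3]
        if L: out[n]=L[0]['mask'].astype(np.float32)
    return out
def trays(guess):
    for g in guess:
        M=near('tray1',[g[0],g[1],.015])
        print('tray',fit(TRAY,M,*g[:2],np.radians(g[2])) if M else None,[(n,fit(TRAY,{n:M[n]},*g[:2],np.radians(g[2]))) for n in M])
E
python3 - <<'E'
from h import *
snap()
trays([(.54,-.15,-8),(.517,.003,4),(.541,.147,0)])
M=near('rail',[.52,-.31,.02],tol=20)
for k in ['top','side']:
  if k in M: print('rail',k,fit(RAIL,{k:M[k]},.52,-.31,0))
for x in(.395,.454,.577):
    M=near('cell1',[x,.325,.05],tol=10)
    for k in M: print('cell',x,k,M[k].sum(),fit(CELL,{k:M[k]},x,.32,0,.006))
for n in C:
    for r in finder.masks_of('clip1',n)[:5]:
        print('clip',n,round(r['p'],2),np.round(r['xy']),np.round(np.argwhere(r['mask']).mean(0)[::-1],1),r['mask'].sum())
import cv2
im=[cams.read_camera(n)[:,:,::-1] for n in C]
a=cv2.resize(im[0][165:285,135:455],None,fx=2.5,fy=2.5,interpolation=cv2.INTER_CUBIC)
b=cv2.resize(im[1][130:330,160:480],None,fx=2.5,fy=2.5,interpolation=cv2.INTER_CUBIC)[:300]
cv2.imwrite('pics/crop1.png',np.vstack([a,b]))
E
```

```text
tray (array([ 0.5399, -0.1524, -6.7511]), np.float64(0.095)) [('top', (array([ 0.5412, -0.1532, -7.5725]), np.float64(0.034))), ('side', (array([ 0.5397, -0.151 , -6.4084]), np.float64(0.041)))]
tray (array([5.181e-01, 4.000e-04, 5.958e+00]), np.float64(0.081)) [('top', (array([ 5.1910e-01, -3.0000e-04,  5.9324e+00]), np.float64(0.027))), ('side', (array([5.1780e-01, 2.1000e-03, 6.4281e+00]), np.float64(0.032)))]
tray (array([0.5399, 0.1442, 4.3112]), np.float64(0.13)) [('top', (array([0.5406, 0.1429, 3.0183]), np.float64(0.048))), ('side', (array([0.5395, 0.147 , 4.3264]), np.float64(0.046)))]
rail top (array([ 0.5197, -0.3104, -0.8963]), np.float64(0.21))
rail side (array([ 0.5208, -0.3091, -1.1026]), np.float64(0.207))
cell 0.395 top 217.0 (array([0.3995, 0.3157, 3.4899]), np.float64(0.128))
cell 0.395 side 337.0 (array([0.3941, 0.3139, 7.7609]), np.float64(0.289))
cell 0.454 top 279.0 (array([0.4567, 0.314 , 3.282 ]), np.float64(0.167))
cell 0.454 side 258.0 (array([ 0.4522,  0.3214, -4.0567]), np.float64(0.246))
cell 0.577 top 244.0 (array([0.5798, 0.3247, 1.4992]), np.float64(0.064))
cell 0.577 side 282.0 (array([0.5748, 0.3256, 3.6983]), np.float64(0.291))
clip top 0.73 [425. 247.] [426.4 246.9] 173
clip top 0.7 [426. 207.] [426.1 207.2] 164
clip top 0.66 [425. 191.] [426.6 192.2] 190
clip top 0.58 [427. 226.] [426.  225.5] 164
clip side 0.91 [424. 254.] [424.6 253.4] 484
clip side 0.84 [382. 276.] [384.8 277.1] 613
clip side 0.71 [405. 265.] [407.2 264.1] 603
clip side 0.57 [434. 241.] [438.3 245.5] 446
clip side 0.57 [270. 191.] [273.5 193.1] 1479
```

View pics/crop1.png

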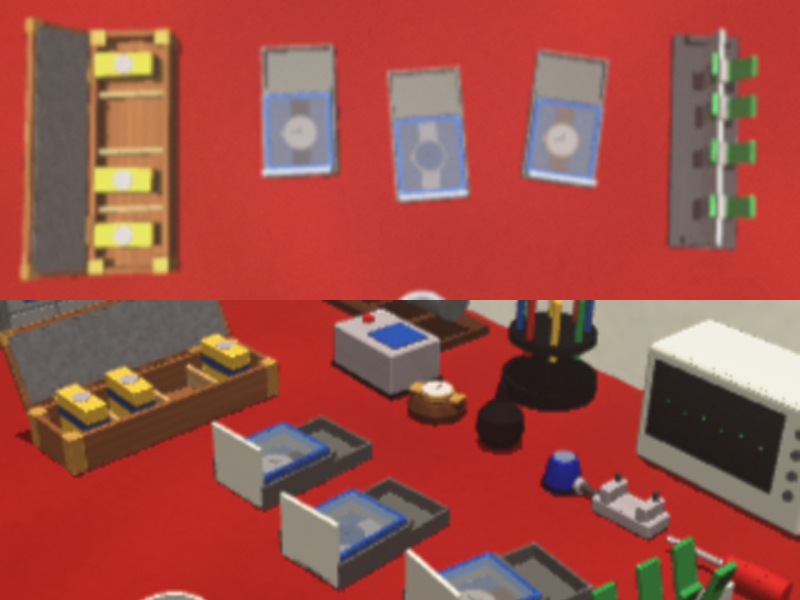

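Crops: the cell tops are at pixels (184,190.6), (184,237) and (184,259), square to the box. The clip levers are at top rows of about 191, 206, 225.5 and 248, either side of the strip. Working out the numbers from colour.

Run:
```python
from h import *
im=cams.read_camera('top');hsv=cv2.cvtColor(im,cv2.COLOR_RGB2HSV)
y=cv2.inRange(hsv,(24,120,120),(34,255,255)); y[:,:165]=0;y[:,212:]=0
# white disc centre included via convex hull
for c in cv2.findContours(y,cv2.RETR_EXTERNAL,cv2.CHAIN_APPROX_NONE)[0]:
    if cv2.contourArea(c)>60:
        r=cv2.minAreaRect(c);print('cell',r,np.round(onplane('top',r[0],.058),4))
for u in((135+176/2.5,165+32/2.5),(135+177/2.5,165+272/2.5),(135+90/2.5,165+32/2.5),(135+90/2.5,165+272/2.5)): print('box corner',np.round(onplane('top',u,.04),4))
g=cv2.inRange(hsv,(50,90,50),(75,255,255));g[:,:405]=0;g[:,460:]=0;g[:170]=0;g[265:]=0
for c in cv2.findContours(g,cv2.RETR_EXTERNAL,cv2.CHAIN_APPROX_NONE)[0]:
    if cv2.contourArea(c)>15:
        b=cv2.boundingRect(c);print('green',b,np.round(onplane('top',(b[0]+b[2]/2-.5,b[1]+b[3]/2-.5),.11),4))
print(tips('clip1','top',.044,.2),tips('clip1','side',.044,.2))
for s in(1,-1):
  for d in(115,-115): print('strip end',proj('top',[.520+s*.115,-.31-s*.002,.075]))
```

```text
cell ((190.5, 258.5), (9.0, 9.0), 90.0) [0.3983 0.2987 0.058 ]
cell ((190.5, 236.5), (9.0, 9.0), 90.0) [0.4558 0.3023 0.058 ]
cell ((177.0, 236.0), (10.0, 8.0), 90.0) [0.4562 0.3377 0.058 ]
cell ((190.5, 190.5), (9.0, 9.0), 90.0) [0.5786 0.3098 0.058 ]
cell ((177.0, 190.0), (10.0, 8.0), 90.0) [0.5788 0.3457 0.058 ]
box corner [0.6174 0.2765 0.04  ]
box corner [0.3587 0.2606 0.04  ]
box corner [0.6145 0.3696 0.04  ]
box corner [0.3564 0.3523 0.04  ]
green (426, 244, 10, 7) [ 0.4442 -0.3206  0.11  ]
green (426, 222, 11, 8) [ 0.4992 -0.3223  0.11  ]
green (427, 204, 10, 8) [ 0.5457 -0.324   0.11  ]
green (427, 188, 10, 9) [ 0.5862 -0.3243  0.11  ]
[(0.76, array([ 0.5536, -0.3179])), (0.7, array([ 0.5078, -0.3174])), (0.66, array([0.4498, 0.3114])), (0.61, array([ 0.5954, -0.3181]))] [(0.67, array([ 0.5889, -0.3054])), (0.62, array([ 0.5034, -0.3075])), (0.58, array([ 0.4395, -0.3052])), (0.57, array([ 0.5474, -0.31  ])), (0.21, array([0.5022, 0.0875]))]
strip end [[422.85963858 175.79559625]]
strip end [[422.85963858 175.79559625]]
strip end [[421.77604857 262.12059077]]
strip end [[421.77604857 262.12059077]]
```

```bash
python3 -m creep '0.0226 -0.0438 0 -6 0;0.0226 -0.0438 0 -6 0;0.0226 -0.0438 0 -6 0;0.0226 -0.0438 0 -6 0;0.0226 -0.0438 0 -6 0' 30; python3 -m creep '0.0226 -0.0438 0 -6 0;0.0226 -0.0438 0 -6 0;0.0226 -0.0438 0 -6 0;0.0226 -0.0438 0 -6 0;0.0226 -0.0438 0 -6 0;0 0 0 0 0;0 0 0 0 0'
```

```text
time_s: 3.12
tool_pos: [0.4033, 0.3615, 0.2415]
tool_rot: [180.0, -0.0, 123.3]
force: [0.6, -0.2, -0.2]
grip_width: 0.0449
grasp_force: 0.0
time_s: 4.0
tool_pos: [0.5154, 0.1446, 0.2413]
tool_rot: [-180.0, -0.0, 93.6]
force: [0.4, 0.8, 0.7]
grip_width: 0.0006
grasp_force: 0.0
```

```bash
python3 -m creep '0 0 -0.06 0 0;0 0 -0.06 0 0;0 0 -0.056 0 0;0 0 0 0 0'; python3 -m creep '0 0 -0.006 0 0;0 0 -0.004 0 0;0 0 -0.004 0 0;0 0 -0.003 0 0;0 0 -0.003 0 0;0 0 -0.001 0 0;0 0 0 0 0'
```

```text
time_s: 4.5
tool_pos: [0.5112, 0.1445, 0.0613]
tool_rot: [-179.5, 0.2, 93.7]
force: [0.2, -0.7, -0.0]
grip_width: 0.0006
grasp_force: 0.0
time_s: 5.38
tool_pos: [0.5168, 0.1445, 0.0452]
tool_rot: [179.8, -0.1, 93.5]
force: [2.6, 1.4, 5.2]
grip_width: 0.0006
grasp_force: 2.6
```

```bash
python3 -m creep '0 0 -0.001 0 0;0 0 -0.001 0 0;0 0 0 0 0'; python3 -m creep '0 0 -0.001 0 0;0 0 -0.001 0 0;0 0 0 0 0'
```

```text
time_s: 5.75
tool_pos: [0.5169, 0.1445, 0.045]
tool_rot: [179.9, -0.1, 93.5]
force: [-4.0, 0.3, 18.3]
grip_width: 0.0007
grasp_force: 9.4
time_s: 6.12
tool_pos: [0.517, 0.1445, 0.0448]
tool_rot: [179.9, -0.1, 93.5]
force: [-8.8, -1.3, 32.3]
grip_width: 0.0004
grasp_force: 16.3
```

```bash
python3 -m creep '0 0 0.02 0 0;0 0 0.06 0 0;-0.007 -0.049 0 0 0;-0.007 -0.049 0 0 0;-0.007 -0.049 0 0 0;0 0 0 0 0;0 0 -0.05 0 0;0 0 -0.012 0 0';python3 -m creep '0 0 0 0 0;0 0 -0.004 0 0;0 0 -0.004 0 0;0 0 -0.004 0 0;0 0 -0.003 0 0;0 0 -0.002 0 0;0 0 -0.001 0 0;0 0 0 0 0'
```

```text
time_s: 7.12
tool_pos: [0.4915, -0.0026, 0.0553]
tool_rot: [-179.6, 0.0, 93.6]
force: [-0.8, 0.7, 0.0]
grip_width: 0.0008
grasp_force: 0.0
time_s: 8.12
tool_pos: [0.4958, -0.0028, 0.0448]
tool_rot: [180.0, -0.1, 93.5]
force: [-12.6, 0.4, 36.6]
grip_width: 0.0003
grasp_force: 18.4
```

Run:
```python
from cell import get_obs
o=get_obs();print(o['tool_pos'],o['force'])
```

```text
[ 0.49577499 -0.00282549  0.04476367] [-12.60656878   0.43481295  36.59310854]
```

```bash
python3 -m creep '0 0 0.02 0 0;0 0 0.06 0 0;0.007 -0.049 0 0 0;0.007 -0.049 0 0 0;0.007 -0.0485 0 0 0;0 0 0 0 0;0 0 -0.05 0 0;0 0 -0.012 0 0';python3 -m creep '0 0 0 0 0;0 0 -0.004 0 0;0 0 -0.004 0 0;0 0 -0.004 0 0;0 0 -0.003 0 0;0 0 -0.002 0 0;0 0 -0.001 0 0;0 0 0 0 0'; python3 -m creep '0 0 0.02 0 0.05;0 0 0.06 0 0.05;0 0.05 0.06 0 0.05;0 0.05 0.04 0 0.05;0 0.05 0 0 0.05;0 0.05 0 0 0.05;0 0.05 0 0 0.05;0 0.05 0 0 0.05'
python3 - <<'E'
from h import *
snap();trays([(.54,-.152,-7),(.5185,.001,6),(.54,.1445,3.5)])
E
```

```text
time_s: 9.12
tool_pos: [0.5132, -0.148, 0.0555]
tool_rot: [-179.7, -0.1, 93.6]
force: [-0.5, -0.1, 0.1]
grip_width: 0.0004
grasp_force: 0.0
time_s: 10.12
tool_pos: [0.5167, -0.1496, 0.0448]
tool_rot: [179.9, -0.1, 93.5]
force: [-10.9, 4.0, 35.2]
grip_width: 0.0002
grasp_force: 17.7
time_s: 11.12
tool_pos: [0.5154, 0.1407, 0.2072]
tool_rot: [180.0, -0.0, 93.5]
force: [0.6, 0.6, -0.1]
grip_width: 0.0495
grasp_force: 0.0
tray (array([ 0.5397, -0.1523, -6.6575]), np.float64(0.093)) [('top', (array([ 0.5405, -0.1531, -6.5368]), np.float64(0.029))), ('side', (array([ 0.5394, -0.151 , -6.6916]), np.float64(0.048)))]
tray (array([5.1810e-01, 1.0000e-04, 6.2212e+00]), np.float64(0.088)) [('top', (array([ 5.190e-01, -5.000e-04,  6.035e+00]), np.float64(0.027))), ('side', (array([5.1710e-01, 1.9000e-03, 6.7328e+00]), np.float64(0.039)))]
tray (array([0.5395, 0.1438, 3.5998]), np.float64(0.717)) [('top', (array([ 0.5423,  0.1123, 23.9886]), np.float64(0.644))), ('side', (array([0.5396, 0.1459, 4.3844]), np.float64(0.051)))]
```

```bash
python3 -m creep '0.02 0.05 -0.02 0 0.045;0.02 0.05 -0.02 0 0.045;0.02 0.05 -0.02 0 0.045;0.004 0.027 -0.02 0 0.045;0 0 0 0 0.045;0 0 0 0 0.045' 15
```

```text
time_s: 12.28
tool_pos: [0.5805, 0.314, 0.1279]
tool_rot: [180.0, 0.1, 93.4]
force: [-0.3, -0.6, 0.2]
grip_width: 0.0449
grasp_force: 0.0
```

```bash
python3 -m creep '-0.002 0.014 -0.03 0 0.045;0 0 -0.037 0 0.045;0 0 0 0 0.045;0 0 0 0 0.02;0 0 0 0 0.02;0 0 0 0 0.02;0 0 0 0 0.02' 15; python3 -m creep '0 0 0.01 0 0.02;0 0 0.04 0 0.02;0 0 0.05 0 0.02;0 0 0 0 0.02;0 0 0 0 0.02'
```

```text
time_s: 13.15
tool_pos: [0.5787, 0.3305, 0.0619]
tool_rot: [179.9, -0.1, 93.5]
force: [0.9, 0.1, 4.7]
grip_width: 0.0236
grasp_force: 15.0
time_s: 13.78
tool_pos: [0.5771, 0.3302, 0.16]
tool_rot: [-180.0, 0.0, 93.6]
force: [0.1, -0.6, -1.2]
grip_width: 0.0238
grasp_force: 15.0
```

```bash
python3 -m creep '0.003 -0.05 0 0 0.02;0.003 -0.05 0 0 0.02;0.003 -0.05 0 0 0.02;0 -0.032 0 0 0.02;0 0 0 0 0.02;0 0 0 0 0.02'
python3 - <<'E'
from h import *
snap();M=near('tray1',[.54,.1445,.015]);print(M.keys())
if 'side' in M: print(fit(TRAY,{'side':M['side']},.54,.1445,.07))
print(get_obs()['tool_pos'])
E
```

```text
time_s: 14.52
tool_pos: [0.5857, 0.1494, 0.1591]
tool_rot: [-179.9, -0.0, 93.6]
force: [0.3, 0.0, -0.4]
grip_width: 0.0239
grasp_force: 15.0
dict_keys(['side'])
(array([0.5389, 0.1448, 5.2537]), np.float64(0.057))
[0.58622632 0.14990795 0.15985188]
```

```bash
python3 -m creep '0.001 -0.0015 -0.05 0 0.02;0 0 -0.042 0 0.02;0 0 0 0 0.02;0 0 -0.003 0 0.02;0 0 -0.002 0 0.02;0 0 0 0 0.02;0 0 0 0 0.02'
```

```text
time_s: 15.6
tool_pos: [0.5881, 0.1469, 0.0642]
tool_rot: [179.9, -0.0, 93.5]
force: [0.4, -0.0, -0.5]
grip_width: 0.024
grasp_force: 15.0
```

```bash
python3 -m creep '0 0 -0.002 0 0.02;0 0 0 0 0.02;0 0 -0.001 0 0.02;0 0 0 0 0.02';python3 -m creep '0 0 -0.001 0 0.02;0 0 0 0 0.02'
```

```text
time_s: 16.1
tool_pos: [0.5875, 0.1467, 0.0602]
tool_rot: [-180.0, 0.0, 93.5]
force: [-0.2, -0.5, -0.8]
grip_width: 0.0238
grasp_force: 15.0
time_s: 16.35
tool_pos: [0.5878, 0.1467, 0.0598]
tool_rot: [180.0, -0.0, 93.5]
force: [-1.3, -0.5, 3.6]
grip_width: 0.0238
grasp_force: 15.0
```

```bash
python3 -m creep '0 0 0 0 0.034;0 0 0 0 0.034;0 0 0.03 0 0.04;0 0 0.03 0 0.045;-0.033 0.043 0.02 0 0.045;-0.033 0.043 0.02 0 0.045;-0.033 0.043 0 0 0.045;-0.033 0.043 0 0 0.045';python3 -m creep '0 0 0 0 0.045;0 0 0 0 0.045'
```

```text
time_s: 17.35
tool_pos: [0.4546, 0.3202, 0.1598]
tool_rot: [179.9, -0.1, 93.5]
force: [0.4, 1.1, 0.4]
grip_width: 0.0449
grasp_force: 0.0
time_s: 17.6
tool_pos: [0.4559, 0.3183, 0.1592]
tool_rot: [180.0, 0.0, 93.6]
force: [0.6, -0.9, 0.5]
grip_width: 0.0447
grasp_force: 0.0
```

```bash
python3 -m creep '0 0.0015 -0.05 0 0.04;0 0 -0.0475 0 0.04;0 0 0 0 0.04;0 0 0 0 0.02;0 0 0 0 0.02;0 0 0 0 0.02;0 0 0 0 0.02' 15; python3 -m creep '0 0 0.01 0 0.02;0 0 0.04 0 0.02;0 0 0.05 0 0.02;0 0 0 0 0.02;0 0 0 0 0.02'
python3 - <<'E'
from h import *
snap();trays([(.54,-.152,-7),(.5185,.001,6),(.54,.1445,4)])
im=[cams.read_camera(n)[:,:,::-1] for n in C]
a=cv2.resize(im[0][165:285,135:455],None,fx=2.5,fy=2.5,interpolation=cv2.INTER_CUBIC)
b=cv2.resize(im[1][130:330,160:480],None,fx=2.5,fy=2.5,interpolation=cv2.INTER_CUBIC)[:300]
cv2.imwrite('pics/crop2.png',np.vstack([a,b]))
E
```

```text
time_s: 18.48
tool_pos: [0.457, 0.321, 0.064]
tool_rot: [179.8, -0.1, 93.5]
force: [0.1, -1.2, 6.9]
grip_width: 0.0241
grasp_force: 14.7
time_s: 19.1
tool_pos: [0.4553, 0.3202, 0.1619]
tool_rot: [-180.0, -0.0, 93.6]
force: [-0.1, -1.2, -0.7]
grip_width: 0.0243
grasp_force: 14.6
tray (array([ 0.54  , -0.1527, -6.4482]), np.float64(0.113)) [('top', (array([ 0.5406, -0.1531, -6.6247]), np.float64(0.027))), ('side', (array([ 0.5396, -0.1507, -6.5706]), np.float64(0.07)))]
tray (array([0.5182, 0.    , 5.7558]), np.float64(0.091)) [('top', (array([ 5.186e-01, -7.000e-04,  5.519e+00]), np.float64(0.033))), ('side', (array([5.1770e-01, 1.8000e-03, 5.9272e+00]), np.float64(0.041)))]
tray (array([0.5395, 0.1428, 3.5935]), np.float64(0.389)) [('top', (array([0.5407, 0.1424, 3.435 ]), np.float64(0.181))), ('side', (array([0.5384, 0.1456, 4.4298]), np.float64(0.179)))]
```

View pics/crop2.png

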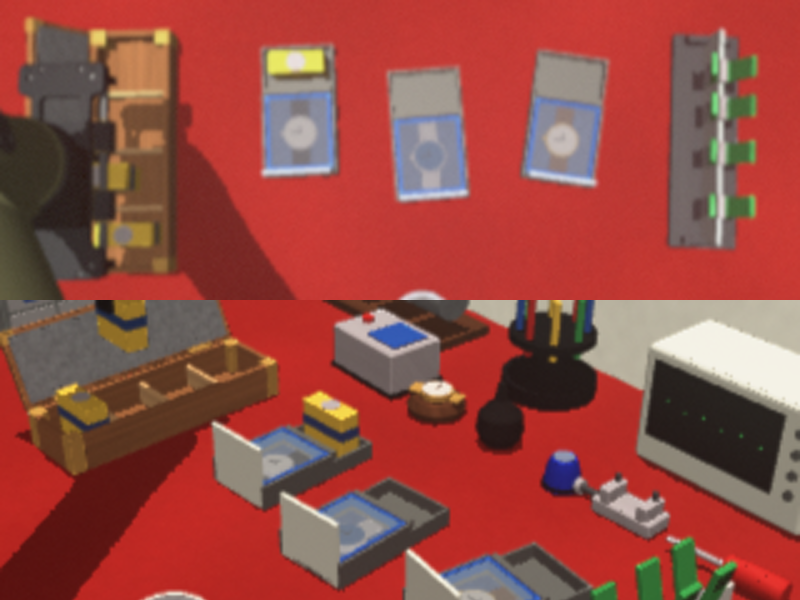

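The cell stands upright in the left tray (crop (297,62) top, (330,420) side), and the second is in the gripper.

```bash
python3 -m creep '0.0157 -0.045 0 0 0.02;0.0157 -0.045 0 0 0.02;0.0157 -0.045 0 0.5 0.02;0.0157 -0.045 0 0.5 0.02;0.0157 -0.045 0 0.5 0.02;0.0157 -0.045 0 0.5 0.02;0.0157 -0.045 0 0.5 0.02;0 0 0 0 0.02';python3 -m creep '0 0 -0.03 0 0.02;0 0 0 0 0.02;0 0 0 0 0.02'
```

```text
time_s: 20.6
tool_pos: [0.5663, -0.0002, 0.1621]
tool_rot: [180.0, 0.2, 95.6]
force: [-0.7, 0.2, -0.7]
grip_width: 0.0243
grasp_force: 14.6
time_s: 20.98
tool_pos: [0.5658, 0.0061, 0.1325]
tool_rot: [180.0, -0.0, 96.1]
force: [0.6, 0.2, -1.1]
grip_width: 0.0241
grasp_force: 14.6
```

```bash
python3 -m creep '-0.001 -0.001 -0.04 0 0.02;0 0 -0.024 0 0.02;0 0 0 0 0.02;0 0 -0.003 0 0.02;0 0 0 0 0.02;0 0 -0.001 0 0.02;0 0 0 0 0.02;0 0 0 0 0.02';python3 -m creep '0 0 -0.001 0 0.02;0 0 0 0 0.02;0 0 -0.001 0 0.02;0 0 0 0 0.02'
```

```text
time_s: 21.98
tool_pos: [0.5646, 0.0042, 0.064]
tool_rot: [180.0, 0.0, 96.0]
force: [0.6, -0.2, -0.4]
grip_width: 0.0241
grasp_force: 14.6
time_s: 22.48
tool_pos: [0.5647, 0.004, 0.0621]
tool_rot: [180.0, 0.0, 96.0]
force: [-0.5, -0.5, 1.7]
grip_width: 0.0242
grasp_force: 14.7
```

```bash
python3 -m creep '0 0 -0.0005 0 0.034;0 0 0 0 0.034;0 0 0.03 0 0.04;0 0 0.04 0 0.04;0 0 0.03 0 0.04;-0.0237 0.0447 0 -0.5 0.04;-0.0237 0.0447 0 -0.5 0.04;-0.0237 0.0447 0 -0.5 0.04';python3 -m creep '-0.0237 0.0447 0 -0.5 0.04;-0.0237 0.0447 0 -0.5 0.04;-0.0237 0.0447 0 0 0.04;-0.0237 0.0447 0 0 0.04;0 0 0 0 0.04;0 0 0 0 0.04'
python3 - <<'E'
from h import *
snap();M=near('cell1',[.3985,.317,.05],tol=12)
for k in M: print(k,M[k].sum(),fit(CELL,{k:M[k]},.3985,.317,.06,.006))
print(tips('cell1','side',.006),get_obs()['tool_pos'])
E
```

```text
time_s: 23.48
tool_pos: [0.4926, 0.1397, 0.1614]
tool_rot: [180.0, -0.0, 94.5]
force: [0.7, -0.0, -0.2]
grip_width: 0.0401
grasp_force: 0.0
time_s: 24.22
tool_pos: [0.3989, 0.3165, 0.1612]
tool_rot: [180.0, 0.1, 93.5]
force: [0.2, -1.2, -1.0]
grip_width: 0.0399
grasp_force: 0.0
top 203.0 (array([0.3994, 0.3051, 1.381 ]), np.float64(0.146))
side 306.0 (array([0.3948, 0.3138, 3.0785]), np.float64(0.252))
[(0.87, array([0.5584, 0.0026])), (0.71, array([0.3942, 0.3244]))] [0.39938015 0.316028   0.16133222]
```

```bash
python3 -m creep '-0.001 0.001 -0.05 0 0.04;0 0 -0.049 0 0.04;0 0 0 0 0.04;0 0 0 0 0.02;0 0 0 0 0.02;0 0 0 0 0.02;0 0 0 0 0.02' 15; python3 -m creep '0 0 0.01 0 0.02;0 0 0.04 0 0.02;0 0 0.05 0 0.02;0.017 -0.046 0 -1 0.02;0.017 -0.046 0 -1 0.02;0.017 -0.046 0 -1 0.02;0.017 -0.046 0 -1 0.02;0.017 -0.046 0 -1 0.02';python3 -m creep '0.017 -0.046 0 -1 0.02;0.017 -0.046 0 -1 0.02;0.017 -0.046 0 -1 0.02;0.017 -0.046 0 -1 0.02;0.017 -0.046 0 -1 0.02;0 0 0 0 0.02;0 0 0 0 0.02;0 0 0 0 0.02'
```

```text
time_s: 25.35
tool_pos: [0.3987, 0.3192, 0.0644]
tool_rot: [179.8, -0.1, 93.5]
force: [-1.0, -1.1, 6.7]
grip_width: 0.0237
grasp_force: 15.0
time_s: 26.35
tool_pos: [0.483, 0.0866, 0.1631]
tool_rot: [179.9, -0.0, 88.5]
force: [0.5, 0.4, -0.5]
grip_width: 0.0238
grasp_force: 14.9
time_s: 27.35
tool_pos: [0.5676, -0.14, 0.1624]
tool_rot: [-180.0, -0.1, 83.7]
force: [0.6, 0.1, -1.0]
grip_width: 0.0238
grasp_force: 14.9
```

```bash
python3 -m creep '0.018 -0.017 0 0 0.02;0 0 0 0 0.02'
python3 - <<'E'
from h import *
snap()
for g in [(.54,-.152,-7),(.5185,.001,6),(.54,.1445,4)]:
    M=near('tray1',[g[0],g[1],.015])
    print([(n,fit(TRAY,{n:M[n]},*g[:2],np.radians(g[2]))) for n in M])
print(get_obs()['tool_pos'])
E
```

```text
time_s: 27.6
tool_pos: [0.5861, -0.1586, 0.1625]
tool_rot: [180.0, 0.0, 83.6]
force: [-0.2, 0.3, -0.3]
grip_width: 0.0238
grasp_force: 14.9
[('top', (array([  0.5476,  -0.1114, -27.5536]), np.float64(0.695))), ('side', (array([ 0.539 , -0.1508, -6.1897]), np.float64(0.061)))]
[('top', (array([ 5.1860e-01, -1.0000e-04,  4.8326e+00]), np.float64(0.192))), ('side', (array([5.1610e-01, 2.0000e-04, 5.2412e+00]), np.float64(0.155)))]
[('top', (array([0.5392, 0.1425, 3.4502]), np.float64(0.225))), ('side', (array([0.539 , 0.146 , 4.3399]), np.float64(0.206)))]
[ 0.58545104 -0.15830768  0.16241552]
```

```bash
python3 -m creep '0.001 0 -0.05 0 0.02;0 0 -0.043 0 0.02;0 0 0 0 0.02;0 0 -0.004 0 0.02;0 0 0 0 0.02;0 0 -0.001 0 0.02;0 0 0 0 0.02;0 0 0 0 0.02';python3 -m creep '0 0 -0.001 0 0.02;0 0 0 0 0.02;0 0 -0.001 0 0.02;0 0 0 0 0.02'
```

```text
time_s: 29.0
tool_pos: [0.5868, -0.1589, 0.0646]
tool_rot: [180.0, -0.0, 83.5]
force: [-0.0, -0.2, -1.5]
grip_width: 0.0238
grasp_force: 15.0
time_s: 29.5
tool_pos: [0.5867, -0.1589, 0.0624]
tool_rot: [180.0, 0.0, 83.5]
force: [0.3, -0.2, -0.1]
grip_width: 0.0237
grasp_force: 15.0
```

```bash
python3 -m creep '0 0 -0.001 0 0.02;0 0 0 0 0.034;0 0 0 0 0.034;0 0 0.03 0 0.04;0 0 0.05 0 0.04;0 0 0.05 0 0.05;0 0 0.01 -10 0.066;0 -0.02 0 -10 0.066';python3 -m creep '0 -0.02 0 -10 0.066;0 -0.02 0 -10 0.066;0 -0.02 0 -10 0.066;0 -0.02 0 -10 0.066;0 -0.02 0 -10 0.066;0 -0.02 0 -10 0.066;0 -0.0125 0 -4.5 0.066;0 0 0 0 0.066'; python3 -m creep '0 0 0 0 0.066;0 0 0 0 0.066'
python3 - <<'E'
from h import *
snap();print(tips('clip1','side',.044,.2));cv2.imwrite('pics/side3.png',cams.read_camera('side')[:,:,::-1])
E
```

```text
time_s: 30.5
tool_pos: [0.588, -0.1771, 0.2027]
tool_rot: [179.9, -0.1, 63.4]
force: [0.7, -0.4, -1.7]
grip_width: 0.061
grasp_force: 0.0
time_s: 31.5
tool_pos: [0.586, -0.3125, 0.201]
tool_rot: [179.9, 0.1, -1.0]
force: [-0.2, -0.2, -0.4]
grip_width: 0.0661
grasp_force: 0.0
time_s: 31.75
tool_pos: [0.587, -0.3103, 0.2013]
tool_rot: [-180.0, -0.0, -0.8]
force: [-0.1, 0.5, 0.3]
grip_width: 0.0658
grasp_force: 0.0
[(0.75, array([ 0.4978, -0.3102])), (0.67, array([ 0.5462, -0.3142])), (0.56, array([ 0.5872, -0.3103])), (0.55, array([ 0.4378, -0.3077]))]
```

View pics/side3.png

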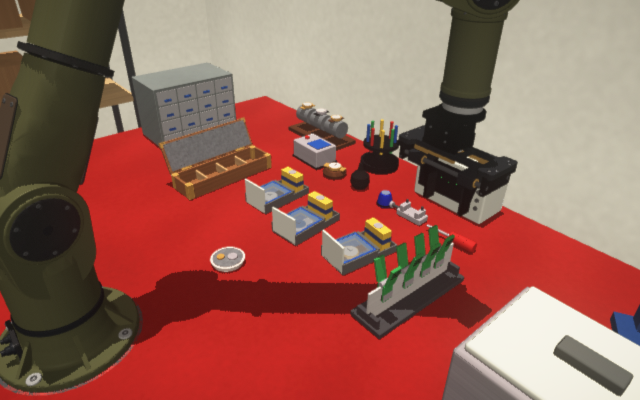

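All three cells stand in their trays at (292,178), (320,204) and (378,233), and the gripper is above the far end of the rail.

```bash
python3 -m creep '0 -0.001 -0.04 0 0.066;0 0 -0.04 0 0.066;0 0 -0.02 0 0.066;0 0 0 0 0.066;0 0 0 0 0.066'; python3 -m creep '0 0 -0.002 0 0.02;0 0 0 0 0.02;0 0 0 0 0.02;0 0 0 0 0.02;0 0 0 0 0.02;0 0 0 0 0.02' 25
```

```text
time_s: 32.58
tool_pos: [0.5875, -0.3131, 0.103]
tool_rot: [179.9, -0.1, -1.0]
force: [0.7, -0.1, 1.6]
grip_width: 0.066
grasp_force: 0.0
time_s: 33.33
tool_pos: [0.588, -0.3123, 0.1024]
tool_rot: [-180.0, -0.2, -0.9]
force: [-2.4, 2.3, 12.9]
grip_width: 0.0228
grasp_force: 25.0
```

```bash
python3 -m creep '0 0 0.02 0 0.02;0 0 0.04 0 0.02;0 0 0.04 0 0.02;0 0 0 0 0.02;0 0 0 0 0.02'
python3 - <<'E'
from h import *
for n in C: cams.read_camera(n)
im=cams.read_camera('side')[:,:,::-1];cv2.imwrite('pics/side4.png',cv2.resize(im[90:330,340:560],None,fx=2.4,fy=2.4,interpolation=cv2.INTER_CUBIC))
g=(.54,-.152,-7)
M=near('tray1',[g[0],g[1],.015],tol=22)
T=TRAY+[bx(35,59,-30,30,4,56)]
print([(n,fit(T,{n:M[n]},*g[:2],np.radians(g[2]))) for n in M])
for l in('tray1_lip','tray2_lip','tray3_lip'): print(l,tips(l,'side',.066),tips(l,'top',.066))
E
```

```text
time_s: 33.95
tool_pos: [0.5864, -0.3122, 0.1992]
tool_rot: [-180.0, 0.0, -1.0]
force: [-0.6, -0.7, -0.9]
grip_width: 0.0231
grasp_force: 25.0
[('top', (array([ 0.54  , -0.153 , -5.9423]), np.float64(0.236))), ('side', (array([ 0.539 , -0.1516, -6.7254]), np.float64(0.282)))]
tray1_lip [(0.58, array([0.4719, 0.1515])), (0.54, array([ 0.6622, -0.0208]))] [(0.88, array([0.4698, 0.1383]))]
tray2_lip [(0.57, array([ 0.4616, -0.1485]))] [(0.89, array([ 0.4726, -0.1435])), (0.48, array([ 0.7123, -0.0497])), (0.38, array([0.7195, 0.0429]))]
tray3_lip [(0.72, array([ 0.6533, -0.0313])), (0.67, array([ 0.4478, -0.0048])), (0.66, array([ 0.6552, -0.2904]))] [(0.95, array([ 0.45  , -0.0137])), (0.43, array([ 0.5736, -0.1537]))]
```

View pics/side4.png

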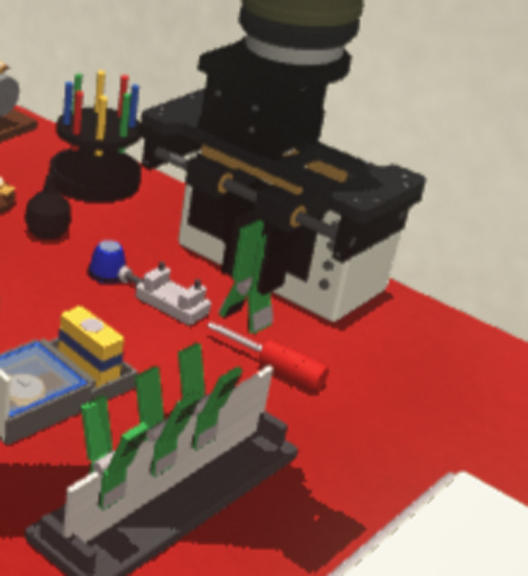

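The clip is held open in the gripper (crop (250,275)), and the other three sit undisturbed on the rail.

```bash
python3 -m creep '-0.0145 0.021 0 10.5 0.02;-0.0145 0.021 0 10.5 0.02;-0.0145 0.021 0 10.5 0.02;-0.0145 0.021 0 10.5 0.02;-0.0145 0.021 0 10.5 0.02;-0.0145 0.021 0 10.5 0.02;-0.0145 0.021 0 10.5 0.02;-0.0145 0.021 0 10.5 0.02';python3 -m creep '0 0 -0.03 0 0.02;0 0 0 0 0.02;0 0 0 0 0.02;0 0 0 0 0.02'
```

```text
time_s: 35.5
tool_pos: [0.4701, -0.1439, 0.1995]
tool_rot: [180.0, -0.0, 83.4]
force: [0.5, 0.9, -1.1]
grip_width: 0.0237
grasp_force: 25.0
time_s: 36.0
tool_pos: [0.4714, -0.1449, 0.1704]
tool_rot: [179.9, 0.0, 83.0]
force: [0.4, -0.2, -1.4]
grip_width: 0.0229
grasp_force: 25.0
```

```bash
python3 -m creep '-0.0005 0.0005 -0.03 0 0.02;0 0 -0.02 0 0.02;0 0 -0.015 0 0.02;0 0 0 0 0.02;0 0 -0.005 0 0.02;0 0 -0.003 0 0.02;0 0 0 0 0.02;0 0 0 0 0.02'
```

```text
time_s: 37.0
tool_pos: [0.4703, -0.1439, 0.0966]
tool_rot: [180.0, -0.0, 83.0]
force: [-0.5, -0.0, -0.8]
grip_width: 0.0226
grasp_force: 25.0
```

```bash
python3 -m creep '0 0 -0.0015 0 0.02;0 0 0 0 0.02;0 0 0 0 0.03;0 0 0 0 0.04;0 0 0 0 0.05;0 0 0 0 0.06;0 0 0 0 0.066;0 0 0 0 0.066'; python3 -m creep '0 0 0.03 0 0.066;0 0 0.05 0 0.066;0 0 0.03 0 0.066;0 0 0 0 0.066'
python3 - <<'E'
from h import *
for n in C: cams.read_camera(n)
im=cams.read_camera('side')[:,:,::-1];cv2.imwrite('pics/side5.png',cv2.resize(im[120:300,230:470],None,fx=3,fy=3,interpolation=cv2.INTER_CUBIC))
E
```

```text
time_s: 38.0
tool_pos: [0.4702, -0.1439, 0.0949]
tool_rot: [180.0, 0.0, 83.0]
force: [0.1, -0.3, 0.2]
grip_width: 0.0646
grasp_force: 0.0
time_s: 38.5
tool_pos: [0.4718, -0.1443, 0.2073]
tool_rot: [179.7, -0.1, 83.0]
force: [0.4, -0.9, -0.0]
grip_width: 0.0659
grasp_force: 0.0
```

View pics/side5.png

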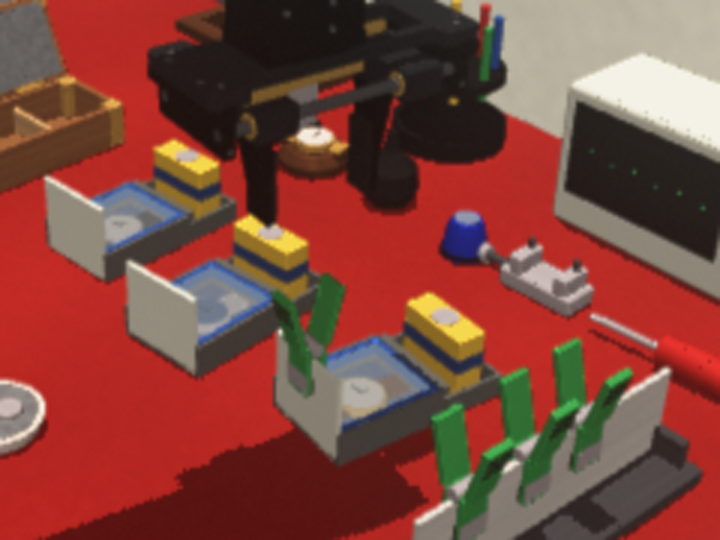

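The clip sits upright and deep on the right tray's lip (crop (310,340)). Next clip.

```bash
python3 -m creep '0.0095 -0.021 0 -10.5 0.066;0.0095 -0.021 0 -10.5 0.066;0.0095 -0.021 0 -10.5 0.066;0.0095 -0.021 0 -10.5 0.066;0.0095 -0.021 0 -10.5 0.066;0.0095 -0.021 0 -10.5 0.066;0.0095 -0.021 0 -10.5 0.066;0.0095 -0.021 0 -10.5 0.066';python3 -m creep '0 0 -0.03 0 0.066;0 0 0 0 0.066;0 0 0 0 0.066'
```

```text
time_s: 39.65
tool_pos: [0.5456, -0.3122, 0.2029]
tool_rot: [-180.0, 0.2, -1.3]
force: [-0.3, -0.3, 0.4]
grip_width: 0.0662
grasp_force: 0.0
time_s: 40.02
tool_pos: [0.5459, -0.3116, 0.1746]
tool_rot: [-180.0, 0.1, -0.9]
force: [0.4, -0.9, 1.5]
grip_width: 0.0662
grasp_force: 0.0
```

```bash
python3 -m creep '0.001 0 -0.04 0 0.066;0 0 -0.034 0 0.066;0 0 0 0 0.066;0 0 0 0 0.02;0 0 0 0 0.02;0 0 0 0 0.02;0 0 0 0 0.02;0 0 0 0 0.02' 25; python3 -m creep '0 0 0.02 0 0.02;0 0 0.04 0 0.02;0 0 0.04 0 0.02;0 0 0 0 0.02;0 0 0 0 0.02'
```

```text
time_s: 41.02
tool_pos: [0.5489, -0.3128, 0.1043]
tool_rot: [180.0, -0.3, -1.0]
force: [-2.1, 5.0, 13.2]
grip_width: 0.0252
grasp_force: 11.4
time_s: 41.65
tool_pos: [0.5469, -0.3116, 0.2008]
tool_rot: [-180.0, 0.0, -1.0]
force: [0.8, 0.5, -0.6]
grip_width: 0.0231
grasp_force: 25.0
```

Run:
```python
from h import *
snap();trays([(.5182,.0005,5.8),(.5395,.1445,4)])
T=TRAY[:3]+[bx(-66,16,-36,36,0,26),bx(35,59,-30,30,4,56)]
for g in [(.5182,.0005,5.8),(.5395,.1445,4)]:
    M=near('tray1',[g[0],g[1],.015],tol=22); print([(n,fit(T,{n:M[n]},*g[:2],np.radians(g[2]))) for n in M])
```

```text
tray (array([5.1830e-01, 1.0000e-04, 6.0703e+00]), np.float64(0.434)) [('top', (array([5.1970e-01, 1.0000e-04, 6.2127e+00]), np.float64(0.221))), ('side', (array([5.1750e-01, 1.4000e-03, 6.7376e+00]), np.float64(0.207)))]
tray (array([0.5376, 0.143 , 4.4731]), np.float64(0.464)) [('top', (array([0.5416, 0.1425, 3.545 ]), np.float64(0.271))), ('side', (array([0.5384, 0.1451, 6.5212]), np.float64(0.18)))]
[('top', (array([5.1970e-01, 1.0000e-04, 6.2127e+00]), np.float64(0.221))), ('side', (array([5.1740e-01, 2.1000e-03, 5.5699e+00]), np.float64(0.295)))]
[('top', (array([0.5416, 0.1425, 3.545 ]), np.float64(0.271))), ('side', (array([0.5387, 0.1468, 4.7604]), np.float64(0.274)))]
```

```bash
python3 -m creep '-0.0098 0.0305 0 9.7 0.02;-0.0098 0.0305 0 9.7 0.02;-0.0098 0.0305 0 9.7 0.02;-0.0098 0.0305 0 9.7 0.02;-0.0098 0.0305 0 9.7 0.02';python3 -m creep '-0.0098 0.0305 0 9.7 0.02;-0.0098 0.0305 0 9.7 0.02;-0.0098 0.0305 0 9.7 0.02;-0.0098 0.0305 0 9.7 0.02;-0.0098 0.0305 0 9.7 0.02;0 0 -0.03 0 0.02;0 0 0 0 0.02;0 0 0 0 0.02'
python3 - <<'E'
from h import *
import cv2
for n in C: cams.read_camera(n)
print(tips('tray3_lip','top',.066),tips('tray3_lip','side',.066),tips('clip1','side',.112,.2))
E
```

```text
time_s: 42.78
tool_pos: [0.4977, -0.1585, 0.2009]
tool_rot: [180.0, -0.0, 47.8]
force: [0.8, 0.8, -0.5]
grip_width: 0.0228
grasp_force: 25.0
time_s: 43.78
tool_pos: [0.4496, -0.0074, 0.1716]
tool_rot: [180.0, 0.0, 96.0]
force: [-0.4, 0.1, 0.2]
grip_width: 0.0232
grasp_force: 25.0
[] [(0.79, array([ 0.4469, -0.0092])), (0.43, array([ 0.4613, -0.0704])), (0.4, array([ 0.4182, -0.3243]))] [(0.82, array([0.4638, 0.0042])), (0.75, array([ 0.4099, -0.2218])), (0.67, array([ 0.3823, -0.3514])), (0.63, array([ 0.4384, -0.3594]))]
```

```bash
python3 -m creep '-0.0005 0.001 -0.03 0 0.02;0 0 -0.02 0 0.02;0 0 -0.015 0 0.02;0 0 0 0 0.02;0 0 -0.005 0 0.02;0 0 -0.003 0 0.02;0 0 -0.001 0 0.02;0 0 0 0 0.02'; python3 -m creep '0 0 0 0 0.02;0 0 -0.001 0 0.02;0 0 0 0 0.02'
```

```text
time_s: 45.02
tool_pos: [0.4488, -0.0058, 0.097]
tool_rot: [180.0, -0.0, 96.0]
force: [0.1, 0.6, 0.1]
grip_width: 0.0234
grasp_force: 25.0
time_s: 45.4
tool_pos: [0.4488, -0.0058, 0.0959]
tool_rot: [180.0, 0.0, 96.0]
force: [-0.2, 0.5, 0.4]
grip_width: 0.0229
grasp_force: 25.0
```

```bash
python3 -m creep '0 0 0 0 0.03;0 0 0 0 0.04;0 0 0 0 0.05;0 0 0 0 0.06;0 0 0 0 0.066;0 0 0 0 0.066;0 0 0.03 0 0.066;0 0 0.05 0 0.066'; python3 -m creep '0 0 0.03 0 0.066;0.0065 -0.0382 0 -10.6 0.066;0.0065 -0.0382 0 -10.6 0.066;0.0065 -0.0382 0 -10.6 0.066;0.0065 -0.0382 0 -10.6 0.066'
python3 - <<'E'
from h import *
for n in C: cams.read_camera(n)
im=cams.read_camera('side')[:,:,::-1];cv2.imwrite('pics/side6.png',cv2.resize(im[120:300,230:470],None,fx=3,fy=3,interpolation=cv2.INTER_CUBIC))
E
```

```text
time_s: 46.4
tool_pos: [0.4473, -0.006, 0.1755]
tool_rot: [-179.8, 0.1, 96.0]
force: [0.4, 0.3, -0.0]
grip_width: 0.0656
grasp_force: 0.0
time_s: 47.02
tool_pos: [0.4748, -0.1598, 0.206]
tool_rot: [180.0, -0.0, 53.3]
force: [0.9, 0.3, -0.1]
grip_width: 0.0659
grasp_force: 0.0
```

View pics/side6.png

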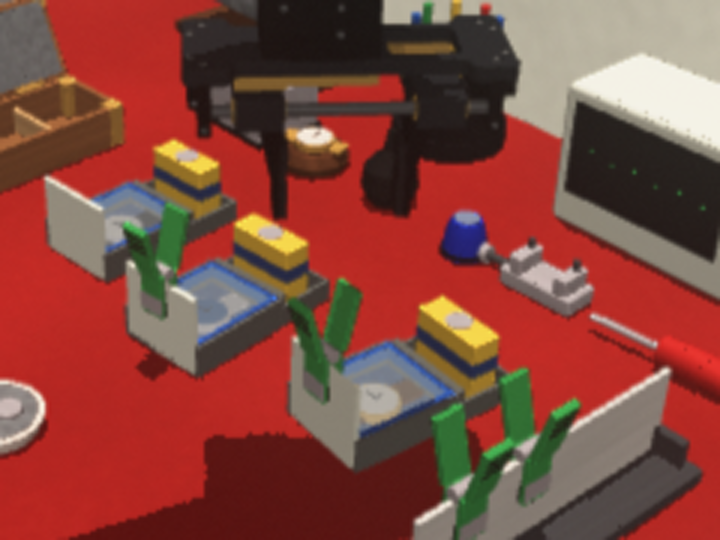

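Clip 2 is good (crop (155,265)). The right tray has been nudged a little towards the rail, but is still flat and complete. Next clip for the left tray.

```bash
python3 -m creep '0.005 -0.03 0 -10.5 0.066;0.005 -0.03 0 -10.5 0.066;0.005 -0.03 0 -10.5 0.066;0.005 -0.03 0 -10.5 0.066;0.005 -0.03 0 -10.5 0.066;0 0 0 -1.5 0.066;0 0 -0.03 0 0.066;0 0 0 0 0.066'; python3 -m creep '0 0 0 0 0.066;0 0 0 0 0.066'
python3 - <<'E'
from h import *
snap();print(tips('clip1','side',.044,.2),tips('clip1','top',.044,.2))
for n in C: 
  for r in finder.masks_of('tray1',n): print(n,round(r['p'],2),np.round(onplane(n,r['xy'],.015),3))
E
```

```text
time_s: 48.18
tool_pos: [0.4989, -0.3055, 0.1737]
tool_rot: [-179.8, 0.2, -0.1]
force: [0.9, 0.7, -0.4]
grip_width: 0.0663
grasp_force: 0.0
time_s: 48.42
tool_pos: [0.5004, -0.3084, 0.177]
tool_rot: [180.0, -0.1, -0.3]
force: [0.0, -0.3, 0.4]
grip_width: 0.0661
grasp_force: 0.0
[(0.84, array([ 0.4986, -0.3143])), (0.75, array([ 0.4429, -0.0208])), (0.72, array([ 0.4429, -0.3042])), (0.57, array([ 0.4711, -0.1535]))] [(0.72, array([0.7235, 0.1352])), (0.69, array([ 0.4448, -0.3015])), (0.65, array([ 0.4815, -0.155 ])), (0.46, array([ 0.4479, -0.0026]))]
top 0.82 [0.518 0.002 0.015]
top 0.72 [ 0.528 -0.159  0.015]
top 0.59 [0.525 0.146 0.015]
side 0.87 [0.509 0.166 0.015]
side 0.87 [ 0.524 -0.166  0.015]
side 0.61 [0.504 0.009 0.015]
```

```bash
python3 -m creep '0 -0.0028 -0.04 -0.7 0.066;0 0 -0.036 0 0.066;0 0 0 0 0.066;0 0 0 0 0.066;0 0 0 0 0.02;0 0 0 0 0.02;0 0 0 0 0.02;0 0 0 0 0.02' 25; python3 -m creep '0 0 0 0 0.02;0 0 0.02 0 0.02;0 0 0.04 0 0.02;0 0 0.04 0 0.02;0 0 0 0 0.02;0 0 0 0 0.02'
python3 - <<'E'
from h import *
snap();trays([(.5395,.1445,4)])
for l in('tray1_lip',): print(l,tips(l,'side',.066),tips(l,'top',.066))
E
```

```text
time_s: 49.72
tool_pos: [0.5008, -0.313, 0.1021]
tool_rot: [179.9, -0.2, -1.1]
force: [-1.5, -1.1, 11.4]
grip_width: 0.0339
grasp_force: 7.6
time_s: 50.48
tool_pos: [0.4994, -0.3112, 0.1996]
tool_rot: [-180.0, 0.0, -1.0]
force: [-0.3, 0.6, -1.0]
grip_width: 0.0233
grasp_force: 25.0
tray (array([0.5392, 0.143 , 4.0329]), np.float64(0.547)) [('top', (array([0.54  , 0.1425, 3.4737]), np.float64(0.192))), ('side', (array([0.5386, 0.1457, 3.9204]), np.float64(0.34)))]
tray1_lip [(0.69, array([0.4726, 0.1578]))] [(0.73, array([0.4622, 0.1358])), (0.55, array([0.4932, 0.3009])), (0.34, array([ 0.4475, -0.0093]))]
```

```bash
python3 -m creep '-0.003 0.045 0 9.5 0.02;-0.003 0.045 0 9.5 0.02;-0.003 0.045 0 9.5 0.02;-0.003 0.045 0 9.5 0.02;-0.003 0.045 0 9.5 0.02';python3 -m creep '-0.003 0.045 0 9.5 0.02;-0.003 0.045 0 9.5 0.02;-0.003 0.045 0 9.5 0.02;-0.003 0.045 0 9.5 0.02;-0.003 0.045 0 9.5 0.02;0 0 -0.03 0 0.02;0 0 0 0 0.02;0 0 0 0 0.02'; python3 -m creep '0 0 0 0 0.02'
python3 - <<'E'
from h import *
snap();trays([(.5395,.1445,4)])
im=cams.read_camera('side')[:,:,::-1];cv2.imwrite('pics/side7.png',cv2.resize(im[120:300,200:470],None,fx=2.9,fy=2.9,interpolation=cv2.INTER_CUBIC))
E
```

```text
time_s: 51.4
tool_pos: [0.4843, -0.0851, 0.1997]
tool_rot: [180.0, -0.0, 46.7]
force: [0.8, -0.0, 0.2]
grip_width: 0.0232
grasp_force: 25.0
time_s: 52.4
tool_pos: [0.4701, 0.1378, 0.1704]
tool_rot: [180.0, 0.0, 93.8]
force: [0.0, -0.4, -0.7]
grip_width: 0.0234
grasp_force: 25.0
time_s: 52.52
tool_pos: [0.4705, 0.138, 0.1709]
tool_rot: [179.9, -0.0, 93.9]
force: [-0.2, 0.2, -1.1]
grip_width: 0.0229
grasp_force: 25.0
tray (array([0.5388, 0.1441, 3.222 ]), np.float64(1.082)) [('top', (array([ 0.5378,  0.112 , 23.5692]), np.float64(0.731))), ('side', (array([0.5387, 0.1466, 3.4091]), np.float64(0.335)))]
```

View pics/side7.png

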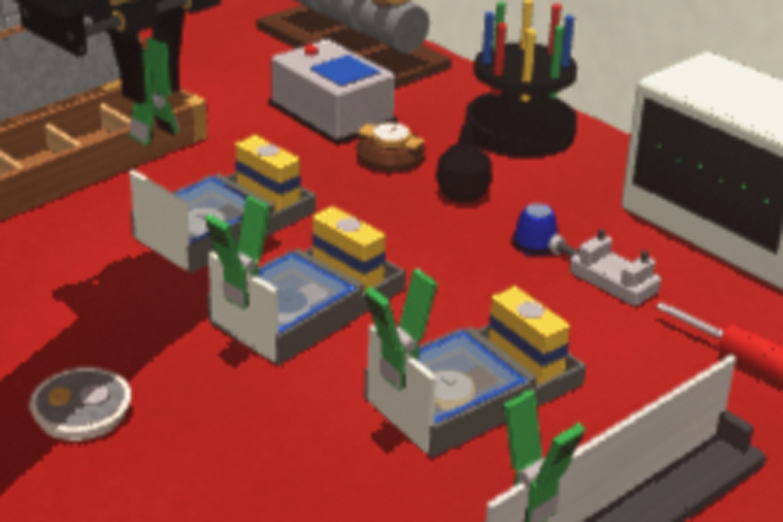

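The open clip at crop (152,95) hangs over the left lip at (160,215), and the other two trays are complete.

```bash
python3 -m creep '-0.0005 0.001 -0.03 0 0.02;0 0 -0.02 0 0.02;0 0 -0.015 0 0.02;0 0 0 0 0.02;0 0 -0.005 0 0.02;0 0 -0.003 0 0.02;0 0 -0.001 0 0.02;0 0 0 0 0.02'; python3 -m creep '0 0 -0.001 0 0.02;0 0 0 0 0.02;0 0 0 0 0.02'
```

```text
time_s: 53.78
tool_pos: [0.4692, 0.1396, 0.096]
tool_rot: [180.0, -0.0, 93.9]
force: [0.8, 0.3, 0.3]
grip_width: 0.023
grasp_force: 25.0
time_s: 54.15
tool_pos: [0.4692, 0.1396, 0.0949]
tool_rot: [180.0, 0.0, 93.9]
force: [-0.4, -0.1, -0.6]
grip_width: 0.0232
grasp_force: 25.0
```

```bash
python3 -m creep '0 0 0 0 0.03;0 0 0 0 0.04;0 0 0 0 0.05;0 0 0 0 0.06;0 0 0 0 0.066;0 0 0 0 0.066;0 0 0.03 0 0.066;0 0 0.05 0 0.066'; python3 -m creep '0 0 0.05 0 0.066;-0.01 0.05 0.02 0 0.066;-0.01 0.05 0.02 0 0.066;-0.01 0.05 0.02 0 0.066;-0.01 0.05 0 0 0.066;0 0.05 0 0 0.066;0 0 0 0 0.066;0 0 0 0 0.066'
python3 - <<'E'
from h import *
im=[cams.read_camera(n)[:,:,::-1] for n in C]
a=cv2.resize(im[0][165:275,200:460],None,fx=2.4,fy=2.4,interpolation=cv2.INTER_CUBIC)
b=cv2.resize(im[1][150:290,200:460],None,fx=2.4,fy=2.4,interpolation=cv2.INTER_CUBIC)
cv2.imwrite('pics/end.png',np.vstack([a,b]))
E
```

```text
time_s: 55.15
tool_pos: [0.4678, 0.139, 0.1743]
tool_rot: [-179.8, 0.1, 93.9]
force: [-0.6, 0.6, 0.2]
grip_width: 0.0658
grasp_force: 0.0
time_s: 56.15
tool_pos: [0.4295, 0.3887, 0.2845]
tool_rot: [180.0, 0.1, 93.9]
force: [-0.6, -1.3, -0.1]
grip_width: 0.0659
grasp_force: 0.0
```

View pics/end.png

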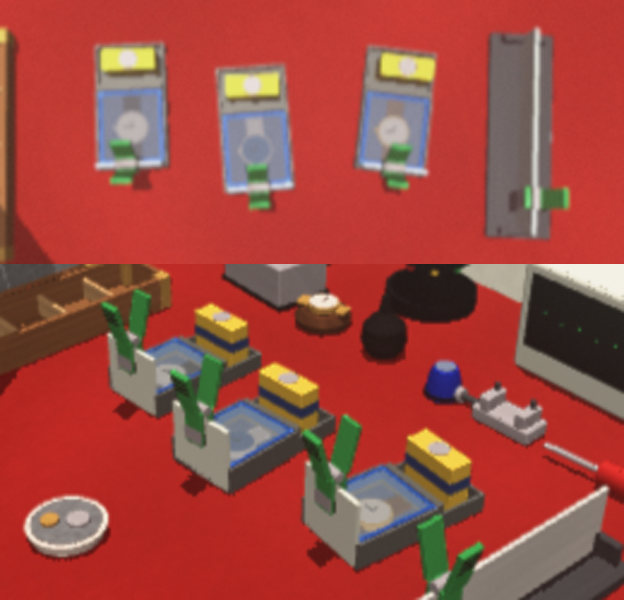

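All three trays carry an upright cell (top crop (128,60), (252,85), (408,67)) and an upright clip on the lip, with the covers flush. Bystanders are in place, so I'm handing in.

```bash
python3 -c "
from cell import ticket
print(ticket.sign_off())"
```

```text
the job is handed in; nothing more can be done
None
```

The job is handed in, and the last pictures show all three trays made up: cover pressed home, cell upright in the bay, and clip upright and well down on the lip; the right-hand tray was knocked slightly aside partway through but stayed flat.

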